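Wedge up the carrier of a board-levelling jig and hold it

ROBOT

A 7-joint arm with a two-finger parallel gripper is mounted at the origin on the work surface; the furniture and walls round the work are solid. World frame = base frame: x ahead of the robot, y to its left, z up, the work surface at z = 0. Lengths are in m, angles in rad, forces in N, time in s.
With the tool pointing down it reaches from about 0.35 to 0.9 m from the base axis. Payload 8.1 kg.
Tool frame: the origin (TCP) lies at the very end of the fingers, on their centre line; the grasp point (between the pads) lies 19 mm behind it; z points along the fingers, y is the line along which they close (so a half turn about z gives the same grasp; the last joint's range is limited). The gripper opens to 85 mm and grips with 20 to 120 N. Pads are 22 mm wide; open, the fingers measure 114 mm over their backs; the gripper's body (76 mm by 85 mm) begins 54 mm behind the grasp point. The pads swing forward as they close: fully open they stand 13 mm farther back than shut.
Start: joints at [-1.205, 0.434, 0.025, 1.573, -0.012, 1.134, -0.075], TCP at [0.282, 0.558, 0.231] pointing down, gripper open.
Joint ranges: [-2.62, 2.62], [-0.44, 2.09], [-1.27, 1.32], [0.08, 2.57], [-1.32, 4.46], [0.12, 2], [-2.74, 2.74]. Speed limits (rad/s): [2.22, 2.22, 3.01, 3.01, 3.14, 3.14, 3.14].

INTERFACE

Orientations are given as [roll, pitch, yaw] about the fixed x, y, z axes, in that order (R = Rz(yaw) Ry(pitch) Rx(roll)).
In Python, from plant import ctrl, imaging gives the robot as it stands. The module is installed in compiled form; this text tells all that it offers.
- The arm moves only by the tool apply_moves, never from a script. Its argument "rows" is a list of rows, each an object of numbers: "grip": the opening, from 0 (shut) to 1 (fully open); "tx", "ty", "tz": the shift along the tool's x, y, z in m; "rx", "ry", "rz": the turn, a rotation vector about the tool's x, y, z in rad. In form: [{"grip": .., "tx": .., "ty": .., "tz": .., "rx": .., "ry": .., "rz": ..}, ...]. A call has exactly 5 rows; each row is the pose to reach, as a shift and turn from the pose commanded when the call began, along the tool's axes at that moment; what a row does not reach only later rows make up. A row lasts 1/10 s, in which the tool goes at most 50 mm and 8.59 degrees, less where a joint would pass 70% of its speed; a pose out of reach is approached as far as the arm can. A call with a gripper value outside its range is refused whole. The fingers move at their own pace and stop on an object; the grip force is fixed at half the most. Time passes only in rows, so rows that repeat a pose let the fingers close, or fill a call up. It gives the time, the measured TCP pose, the force, the opening and the grip force at its end, in the units of the state.
- ctrl.observe(): the state, without advancing time (a new reading comes with each control period).
- imaging.grab_frame(name): name is "scene" or "top" or "wrist"; returns a dict with "pixels" (420x560x3 uint8, red, green, blue), "intrinsics" (3x3 intrinsics, pixels), "extrinsics" (4x4, takes a point from world to camera coordinates); the wrist camera has in their place "hand_eye" (4x4, takes a point from camera to tool coordinates, whose origin is the TCP and whose axes are the flange's). Camera axes: x right, y down, z forward; pixel columns grow to the right and rows downward; lengths in m; the calibration is good to about 2 mm. A picture is of the moment at which its call begins: read the wrist's pose just before it. There is no depth.
- ctrl.finish_job(): hands the job in; it is judged then, once.
Trained networks look in a picture, given as the dict that the camera call returned (one of the last four; its "shot" number tells which), for a name from the list of things; names that differ only in an ending like _2 or _b are one class to them, and where a whole thing is asked for, a point or a joint stands for the part that bears it (a point fixed in the world has none). Each returns a list of dicts, best first, with "p" (0 to 1); they miss things now and then, are a little off and sometimes report something else, mostly with a low value. They report only what shows in the picture. A call takes as long as a camera call. They do not tell look-alikes from the thing itself.
- imaging.recognise(picture, query): "location" ([x, y, z] in m, in world coordinates, good to about 4 mm: the middle of the surface that is visible of it).
The state is a dict: "time": time; "joints": joint angles; "dq": joint speeds; "tau": joint torques, N m; "position": TCP position; "orientation": TCP orientation; "force": force on the tool from outside, world axes, zero at the start; "wrist_torque": the same for the moment, N m; "gripper_width": finger opening in m; "gripper_force": force on a finger pad.
Only numpy, scipy, OpenCV 4.12 (cv2) and the standard library are available. Lean on these libraries where they do the work, as an engineer would, in place of code of your own. Each camera call takes 0.05 s, during which the arm holds its last target. There are 200 camera calls.

TASK

Pick up the yellow wedge by its orange block, lay it flat in the channel of the board jig with its thin end towards the hinged carrier, and push it under the brass lift bar until the carrier just lifts off its rests and the bar rides on the wedge's green band, not beyond it. Raise the carrier with the wedge alone (never touch it with the gripper), keep the circuit board in its nest and leave everything else on the bench as it is. Finish while still gripping the wedge in place, with the carrier raised on it: do not let go.

Things in the scene. Friction and masses are not known exactly. Their poses are not given: they have to be found in the camera images.
- wedge: loose wedge, 0.14 kg, 94 mm long, 24 mm wide (y). Yellow ramp, 6 mm high at the thin end (x = +79), rising 1 in 4 to 22 mm at x = +15; at x = -15 to +15 an orange block, its top 52 mm above the underside: grip it there across the 24 mm. Green band across the ramp 24 to 40 mm behind the thin end. Origin on the underside below the block's middle; x to the thin end, z up
- wedge_tip (a point): middle of the wedge's thin edge, on its underside, 79 mm along x from the wedge's origin. The ramp part is smooth plastic and slides easily on the plate unless it is pressed down hard
- jig: jig fixed to the bench: aluminium plate 6 mm thick, x = -85 to +125, 86 mm wide. Two dark rails (5 mm high, x = -84 to -10) leave a 34 mm wide channel along x, centred on y = 0. Origin on the bench below the middle of the brass lift bar; x runs from the channel's open end to the hinge, z up. A wedge flat on the plate meets the bar when its thin end is 16 mm past the origin; 4 mm more lifts 1 mm
- carrier (a joint): hinge of the grey carrier plate (0.6 kg), axis 115 mm past the lift bar; 0 rad = lying on its two rest posts, grows as the bar end lifts: bar lift = 115 mm x angle (2 mm = 0.0174 rad, 4 mm = 0.035, 6 mm = 0.052). Falls back by its own weight if not held up. Carrier and board reach 41 mm above the bench
- lift_bar (a point): middle of the underside of the brass lift bar (10 mm thick, 82 mm long, across the channel) at the front edge of the carrier; at rest 10 mm above the plate, 16 mm above the bench
- board: small blue circuit board, 42 x 55 x 13 mm, loose in a shallow black nest on the carrier; origin at the centre of its underside
- solder_spool: white solder spool, 54 mm across, 42 mm tall, standing upright to the right of the jig; origin at the centre of its underside
- tape_roll: roll of dark tape lying flat, 55 mm across, 19 mm tall; origin at the centre of its underside
- flux_bottle: small cream and orange dropper bottle, 34 mm across, 105 mm tall, on the left of the bench; origin at the centre of its underside
- magnet_dish: shallow round pale dish, 72 mm across, 12 mm tall, at the right; origin at the centre of its underside
There are look-alikes about, which are no part of the job. There is more than one size of the wedge; the one meant has the size given above.

How it is judged:
By the outcome, as a careful person would: the job done as asked, in the order asked, and still so for the second after the job is handed in, while the arm keeps its last pose, push and grip.
It also fails if it takes over 45 s, if anything falls off the work surface, if the arm or the gripper's body presses on something with over 40 N, if the wrist force passes 120 N, or if a joint passes its speed limit or range.

## Working session

There is one attempt and no reset: what is moved stays moved. The work goes in short steps, Python scripts to look and compute and a tool call to move; the robot and the scene stay as the last step left them, time stands still between calls to the robot, and variables do not carry over. Pictures are saved under pics/ and viewed, at most 10 in all, crops included, and the job is handed in when it is done.

Besides the shell and the picture viewer there is one more tool, called after ">>>" by a JSON object that holds its "op" and its "data". apply_moves: Moves the arm, as the interface text tells. Its arguments: {"type":"object","properties":{"rows":{"type":"array"}},"required":["rows"]}

```bash
mkdir -p pics
cat > h.py <<'E'
import numpy as np,cv2
from plant import ctrl,imaging
def grab(n,f=None):
    s=ctrl.observe(); p=imaging.grab_frame(n)
    if f: cv2.imwrite('pics/'+f,p['pixels'][:,:,::-1])
    return s,p
E
python3 - <<'E'
from h import *
s,_=grab('scene','scene.png');print(s)
s,p=grab('top','top.png')
print(p['intrinsics'],p['extrinsics'])
for q in ['wedge','wedge_tip','jig','lift_bar','carrier','board','solder_spool','tape_roll','flux_bottle','magnet_dish']:
    print(q,[(np.round(d['location'],3).tolist(),round(d['p'],2)) for d in imaging.recognise(p,q)])
E
```

```text
{'time': 0.0, 'joints': array([-1.20461832,  0.43523813,  0.02498678,  1.57410686, -0.01157924,
        1.13401304, -0.07510292]), 'dq': array([ 0.00073537, -0.00177398,  0.0001498 , -0.00020359,  0.00017253,
        0.00111788, -0.00081442]), 'tau': array([ 8.50780852e-04, -6.70475721e+01,  1.02500159e+00, -3.16209626e+01,
        1.54819235e-02,  1.23620045e-02,  1.91332923e-07]), 'position': array([0.28220445, 0.55708241, 0.23051296]), 'orientation': array([-3.13998096e+00,  1.71440482e-04,  2.67273823e+00]), 'force': array([0.31369142, 0.17484265, 0.09707168]), 'wrist_torque': array([-0.00042207,  0.01617327, -0.06644866]), 'gripper_force': 0.0, 'gripper_width': 0.08517224217001798}
[[416.17140584   0.         273.13399857]
 [  0.         416.17140584 210.28980315]
 [  0.           0.           1.        ]] [[-0.01158993 -0.99992582 -0.00374466  0.02458139]
 [-0.99111819  0.01198384 -0.13244291  0.43340379]
 [ 0.13247796  0.00217639 -0.99118356  1.28539367]
 [ 0.          0.          0.          1.        ]]
wedge [([0.28, 0.31, 0.008], 0.67), ([0.438, 0.036, 0.015], 0.5)]
wedge_tip [([0.442, 0.038, 0.018], 0.75)]
jig [([0.437, -0.216, 0.007], 0.69)]
lift_bar [([0.461, -0.249, 0.024], 0.91), ([0.436, -0.219, 0.008], 0.6)]
carrier [([0.462, -0.253, 0.029], 0.65)]
board [([0.47, -0.259, 0.031], 0.6), ([0.46, -0.251, 0.027], 0.5)]
solder_spool [([0.339, -0.292, 0.045], 0.71)]
tape_roll [([0.344, 0.223, 0.022], 0.51)]
flux_bottle [([0.436, 0.038, 0.014], 0.71), ([0.513, 0.433, 0.071], 0.57)]
magnet_dish [([0.357, -0.399, 0.007], 0.71)]
```

View pics/top.png

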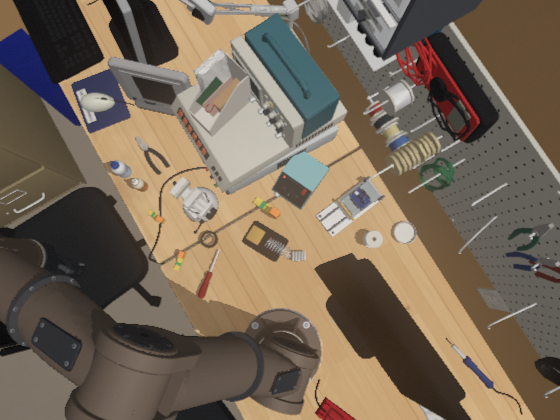

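View pics/scene.png

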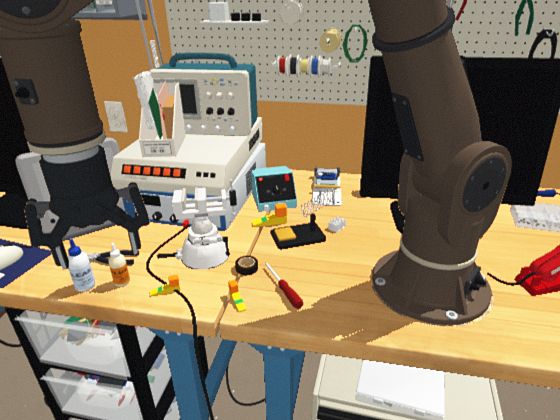

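The top view shows three yellow and orange wedges, near pixels (267,208), (180,260) and (155,217). The jig is near (350,207), with its open end at the lower left. I'll enlarge these to measure sizes.

Run:
```python
from h import *
im=cv2.imread('pics/top.png')
def c(x,y,w,h,k): return cv2.resize(im[y:y+h,x:x+w],None,fx=k,fy=k,interpolation=cv2.INTER_CUBIC)
a=c(240,140,190,140,4) ; 
b=np.hstack([c(135,200,60,80,5),c(245,190,60,80,5)])
cv2.imwrite('pics/a.png',a);cv2.imwrite('pics/b.png',b)
```

```text
(no output)
```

View pics/a.png

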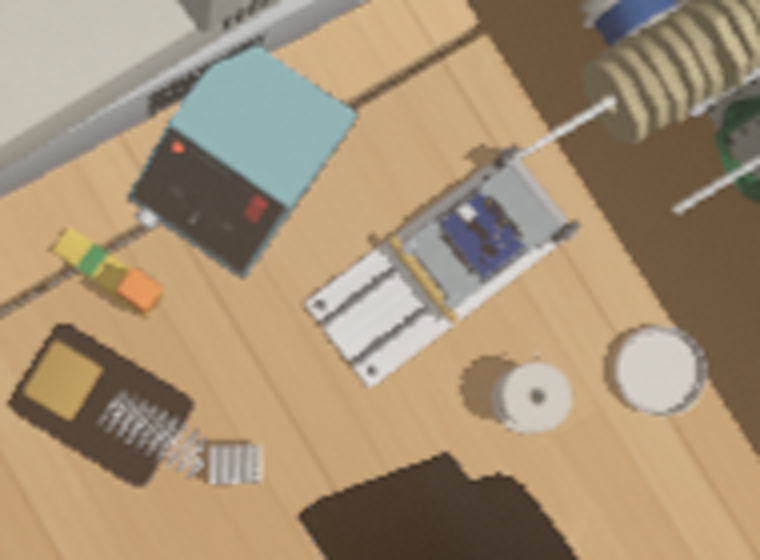

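View pics/b.png

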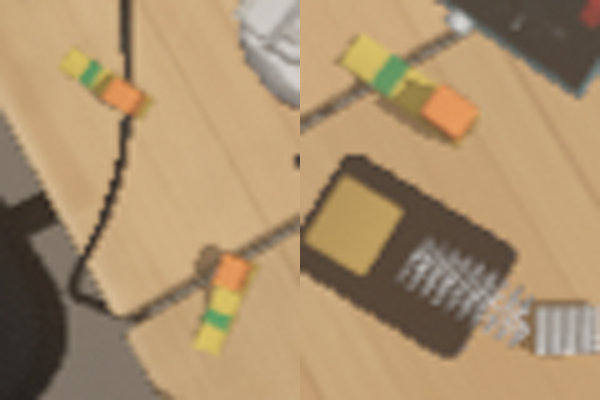

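The wedge at (267,208) spans about 30 px, roughly 90 mm. The other two span about 20 px, roughly 60 mm, so they are the look-alikes. Next I'll work out rough poses.

```bash
cat >> h.py <<'E'
def ray(K,T,uv,z):
    R=T[:3,:3];o=-R.T@T[:3,3];d=R.T@np.linalg.solve(K,[uv[0],uv[1],1.]);return o+d*(z-o[2])/d[2]
from scipy.spatial.transform import Rotation as Ro
def wristT(s,p):
    # euler: roll pitch yaw fixed axes
    M=np.eye(4);M[:3,:3]=Ro.from_euler('xyz',s['orientation']).as_matrix();M[:3,3]=s['position']
    return np.linalg.inv(M@p['hand_eye'])
E
python3 - <<'E'
from h import *
s,p=grab('top');K,T=p['intrinsics'],p['extrinsics']
A=lambda x,y:(240+x/4,140+y/4)
B=lambda x,y:(245+(x-300)/5,190+y/5)
for n,q,z in [('tip',B(351,50),.006),('blocktop',B(450,112),.052),('open1',A(303,302),.006),('open2',A(370,387),.006),('bar1',A(393,240),.026),('bar2',A(450,318),.026),('hinge1',A(512,155),.03),('hinge2',A(573,230),.03),('tealcorner',A(243,275),.0),('teal2',A(130,195),0),('blackbox',A(190,400),.02)]:
    print(n,ray(K,T,q,z).round(3))
s,p=grab('wrist');print(p['hand_eye'].round(3),p['intrinsics'])
E
```

```text
tip [0.471 0.077 0.006]
blocktop [0.424 0.014 0.052]
open1 [ 0.418 -0.117  0.006]
open2 [ 0.349 -0.169  0.006]
bar1 [ 0.464 -0.188  0.026]
bar2 [ 0.402 -0.23   0.026]
hinge1 [ 0.531 -0.284  0.03 ]
hinge2 [ 0.47 -0.33  0.03]
tealcorner [ 0.441 -0.07   0.   ]
teal2 [0.508 0.021 0.   ]
blackbox [ 0.34  -0.025  0.02 ]
[[-0.001 -0.964 -0.267  0.068]
 [ 1.    -0.    -0.001 -0.   ]
 [ 0.001 -0.267  0.964 -0.143]
 [ 0.     0.     0.     1.   ]] [[291.454867     0.         281.40882621]
 [  0.         291.454867   208.33323972]
 [  0.           0.           1.        ]]
```

```bash
cat >> h.py <<'E'
def go(x,y,z,yawdeg,s=None):
    "tool-frame shift and turn to a tool-down pose"
    s=s or ctrl.observe();R=Ro.from_euler('xyz',s['orientation'])
    t=R.inv().apply(np.array([x,y,z])-s['position'])
    r=(R.inv()*Ro.from_euler('xyz',[np.pi,0,np.radians(yawdeg)])).as_rotvec()
    print('t',t.round(4),'r',r.round(4),'|t|',np.linalg.norm(t).round(3))
E
python3 - <<'E'
from h import *
go(.30,.49,.32,120)
go(.375,.25,.32,70)
go(.42,.02,.32,53)
E
```

```text
t [-0.0463 -0.0523 -0.0887] r [ 1.000e-04 -0.000e+00  5.783e-01] |t| 0.113
t [-0.2216 -0.2325 -0.0887] r [ 0.000e+00 -1.000e-04  1.451e+00] |t| 0.333
t [-0.3657 -0.4174 -0.0887] r [ 0.0000e+00 -1.0000e-04  1.7477e+00] |t| 0.562
```

>>> {"op": "apply_moves", "data": {"rows": [{"grip": 1, "tx": -0.005, "ty": -0.005, "tz": -0.045, "rx": 0, "ry": 0, "rz": 0.15}, {"grip": 1, "tx": -0.02, "ty": -0.02, "tz": -0.085, "rx": 0, "ry": 0, "rz": 0.3}, {"grip": 1, "tx": -0.05, "ty": -0.05, "tz": -0.09, "rx": 0, "ry": 0, "rz": 0.45}, {"grip": 1, "tx": -0.08, "ty": -0.085, "tz": -0.09, "rx": 0, "ry": 0, "rz": 0.6}, {"grip": 1, "tx": -0.11, "ty": -0.12, "tz": -0.09, "rx": 0, "ry": 0, "rz": 0.75}]}}

```text
time: 1.2
position: [0.3267, 0.3994, 0.3217]
orientation: [3.141, -0.001, 1.917]
force: [1.3, 0.1, 0.2]
gripper_width: 0.0857
gripper_force: 0.0
```

Run:
```python
from h import *
go(.375,.25,.32,70)
go(.42,.02,.30,53)
```

```text
t [-0.1569 -0.0052  0.0016] r [ 6.000e-04 -1.100e-03  6.951e-01] |t| 0.157
t [-0.3886 -0.0409  0.0214] r [ 4.000e-04 -1.200e-03  9.918e-01] |t| 0.391
```

>>> {"op": "apply_moves", "data": {"rows": [{"grip": 1, "tx": -0.045, "ty": -0.004, "tz": 0, "rx": 0, "ry": 0, "rz": 0.15}, {"grip": 1, "tx": -0.09, "ty": -0.008, "tz": 0, "rx": 0, "ry": 0, "rz": 0.3}, {"grip": 1, "tx": -0.135, "ty": -0.012, "tz": 0, "rx": 0, "ry": 0, "rz": 0.45}, {"grip": 1, "tx": -0.18, "ty": -0.017, "tz": 0, "rx": 0, "ry": 0, "rz": 0.6}, {"grip": 1, "tx": -0.225, "ty": -0.022, "tz": 0.0, "rx": 0, "ry": 0, "rz": 0.75}]}}

```text
time: 1.7
position: [0.3834, 0.1802, 0.3216]
orientation: [3.141, -0.001, 1.167]
force: [0.9, 0.2, -0.2]
gripper_width: 0.0854
gripper_force: 0.0
```

Run:
```python
from h import *
go(.40,.0,.22,53)
```

```text
t [-0.1592  0.0861  0.1014] r [ 0.     -0.001   0.2416] |t| 0.208
```

>>> {"op": "apply_moves", "data": {"rows": [{"grip": 1, "tx": -0.035, "ty": 0.02, "tz": 0.02, "rx": 0, "ry": 0, "rz": 0.06}, {"grip": 1, "tx": -0.07, "ty": 0.04, "tz": 0.04, "rx": 0, "ry": 0, "rz": 0.12}, {"grip": 1, "tx": -0.105, "ty": 0.06, "tz": 0.065, "rx": 0, "ry": 0, "rz": 0.18}, {"grip": 1, "tx": -0.14, "ty": 0.078, "tz": 0.09, "rx": 0, "ry": 0, "rz": 0.24}, {"grip": 1, "tx": -0.159, "ty": 0.086, "tz": 0.1, "rx": 0, "ry": 0, "rz": 0.24}]}}

```text
time: 2.2
position: [0.3997, -0.0011, 0.2199]
orientation: [-3.141, 0.001, 0.927]
force: [0.3, 1.1, 0.7]
gripper_width: 0.0858
gripper_force: 0.0
```

Run:
```python
from h import *
s,p=grab('wrist','w1.png');T=wristT(s,p);print(s['position'],s['orientation'])
np.savez('w1.npz',T=T,K=p['intrinsics'])
for q in ['wedge','wedge_tip']:
    print(q,[(np.round(d['location'],3).tolist(),round(d['p'],2)) for d in imaging.recognise(p,q)])
```

```text
[ 0.39970114 -0.00106984  0.21989317] [-3.14084899e+00  1.33169711e-03  9.27329265e-01]
wedge [([0.446, 0.036, 0.018], 0.98), ([0.296, 0.307, 0.01], 0.71)]
wedge_tip [([0.442, 0.039, 0.022], 0.84), ([0.294, 0.302, 0.017], 0.67)]
```

View pics/w1.png

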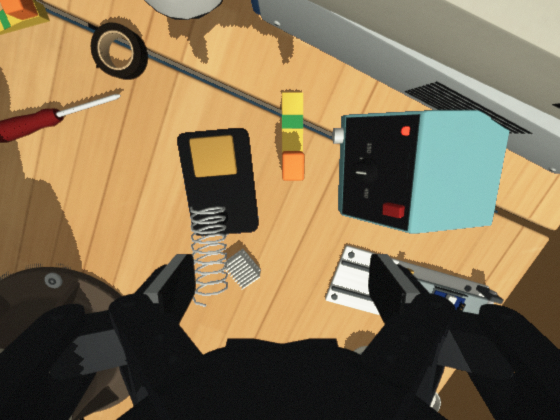

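The wrist view shows the wedge at column 293. Its tip edge is at row 92 and the block top covers rows 153–180. The teal box's base edge at column 340 is close to the right-hand finger, so I'll go down with the gripper part open.

Run:
```python
from h import *
d=np.load('w1.npz');K,T=d['K'],d['T']
P={n:ray(K,T,q,z) for n,q,z in [('tip',(292.5,92.5),.003),('btop',(293.5,166.5),.052),('bl',(283,166),.052),('br',(304.3,166),.052),('box1',(342,212),0),('box2',(345,120),0),('knob',(336,135),.03),('j1',(347,245),.006),('j2',(327,302),.006)]}
for k in P:print(k,P[k].round(4))
v=P['tip']-P['btop'];print('len',np.hypot(*v[:2]),'yaw',np.degrees(np.arctan2(v[1],v[0])),np.linalg.norm(P['bl']-P['br']))
u=v[:2]/np.hypot(*v[:2]);n=np.array([u[1],-u[0]])
for k in P:print(k,'x',(P[k][:2]-P['btop'][:2])@u,'right',(P[k][:2]-P['btop'][:2])@n)
b=P['btop'];y=np.degrees(np.arctan2(v[1],v[0]))
go(b[0],b[1],.12,y);go(b[0],b[1],.021,y)
```

```text
tip [0.4731 0.076  0.003 ]
btop [0.4258 0.013  0.052 ]
bl [0.4172 0.0201 0.052 ]
br [0.4353 0.0065 0.052 ]
box1 [ 0.4389 -0.079   0.    ]
box2 [0.5052 0.014  0.    ]
knob [0.483 0.01  0.03 ]
j1 [ 0.419  -0.1185  0.006 ]
j2 [ 0.3494 -0.1733  0.006 ]
len 0.07878247332550085 yaw 53.1811047329181 0.022655325860437402
tip x 0.07878247332550084 right -6.039932615434492e-19
btop x 0.0 right 0.0
bl x 0.0005460201863868047 right -0.011173594099079674
br x 0.0005154208475327539 right 0.011481711096901805
box1 x -0.06578592442077161 right 0.06555409659645296
box2 x 0.04839637816626973 right 0.0629000415848675
knob x 0.03187387423941373 right 0.04760588389514705
j1 x -0.10931998392681054 right 0.07331458419012657
j2 x -0.19493935797004094 right 0.050463859433141744
t [0.0248 0.0133 0.101 ] r [-0.0005  0.0006  0.0015] |t| 0.105
t [0.0249 0.0133 0.2   ] r [-0.0005  0.0006  0.0015] |t| 0.202
```

>>> {"op": "apply_moves", "data": {"rows": [{"grip": 0.5, "tx": 0.012, "ty": 0.007, "tz": 0.03, "rx": 0, "ry": 0, "rz": 0}, {"grip": 0.5, "tx": 0.025, "ty": 0.0133, "tz": 0.06, "rx": 0, "ry": 0, "rz": 0}, {"grip": 0.5, "tx": 0.025, "ty": 0.0133, "tz": 0.09, "rx": 0, "ry": 0, "rz": 0}, {"grip": 0.5, "tx": 0.025, "ty": 0.0133, "tz": 0.12, "rx": 0, "ry": 0, "rz": 0}, {"grip": 0.5, "tx": 0.025, "ty": 0.0133, "tz": 0.13, "rx": 0, "ry": 0, "rz": 0}]}}

```text
time: 2.85
position: [0.4256, 0.0156, 0.0896]
orientation: [-3.14, 0.002, 0.935]
force: [-0.9, -0.9, -0.0]
gripper_width: 0.0426
gripper_force: 0.0
```

Run:
```python
from h import *
s,p=grab('wrist','w2.png');T=wristT(s,p);print(s['position'],s['gripper_width'])
np.savez('w2.npz',T=T,K=p['intrinsics'])
go(.4258,.013,.021,53.2)
```

```text
[0.42562702 0.01564219 0.08958935] 0.04258408730553115
t [-0.0016  0.0018  0.0685] r [-0.0021  0.0022  0.0061] |t| 0.069
```

View pics/w2.png

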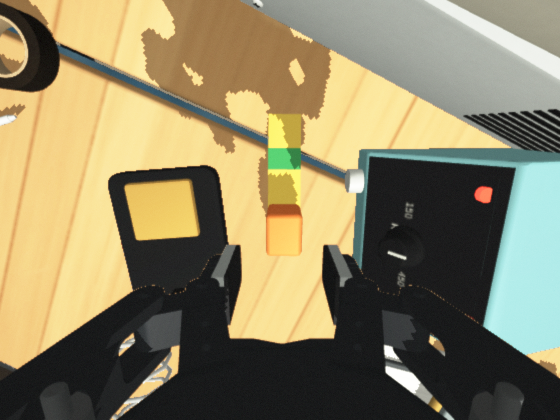

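The block sits midway between the fingers (columns 240 and 325, block 267–302), so I'll descend and grip.

>>> {"op": "apply_moves", "data": {"rows": [{"grip": 0.5, "tx": 0, "ty": 0.001, "tz": 0.025, "rx": 0, "ry": 0, "rz": 0}, {"grip": 0.5, "tx": 0, "ty": 0.001, "tz": 0.05, "rx": 0, "ry": 0, "rz": 0}, {"grip": 0.5, "tx": 0, "ty": 0.001, "tz": 0.067, "rx": 0, "ry": 0, "rz": 0}, {"grip": 0.5, "tx": 0, "ty": 0.001, "tz": 0.068, "rx": 0, "ry": 0, "rz": 0}, {"grip": 0.2, "tx": 0, "ty": 0.001, "tz": 0.068, "rx": 0, "ry": 0, "rz": 0}]}}

```text
time: 3.4
position: [0.4281, 0.0142, 0.0243]
orientation: [3.141, -0.001, 0.933]
force: [0.8, -0.1, 0.5]
gripper_width: 0.0295
gripper_force: 0.0
```

>>> {"op": "apply_moves", "data": {"rows": [{"grip": 0.1, "tx": 0, "ty": 0, "tz": 0, "rx": 0, "ry": 0, "rz": 0}, {"grip": 0, "tx": 0, "ty": 0, "tz": 0, "rx": 0, "ry": 0, "rz": 0}, {"grip": 0, "tx": 0, "ty": 0, "tz": 0, "rx": 0, "ry": 0, "rz": 0}, {"grip": 0, "tx": 0, "ty": 0, "tz": 0, "rx": 0, "ry": 0, "rz": 0}, {"grip": 0, "tx": 0, "ty": 0, "tz": 0, "rx": 0, "ry": 0, "rz": 0}]}}

```text
time: 3.9
position: [0.4283, 0.0141, 0.0247]
orientation: [3.14, -0.002, 0.933]
force: [-1.4, 0.8, 8.8]
gripper_width: 0.023
gripper_force: 59.8
```

Run:
```python
from h import *
go(.4258,.013,.021,53.2)
go(.37,-.02,.15,30)
go(.37,-.10,.15,-20)
```

```text
t [-0.0024 -0.0014  0.0037] r [ 0.0014 -0.0024  0.0044] |t| 0.005
t [-0.0618 -0.0264 -0.1255] r [ 0.0009 -0.0026  0.4093] |t| 0.142
t [-0.1261  0.0213 -0.1256] r [-3.000e-04 -2.900e-03  1.282e+00] |t| 0.179
```

>>> {"op": "apply_moves", "data": {"rows": [{"grip": 0, "tx": 0, "ty": 0, "tz": -0.04, "rx": 0, "ry": 0, "rz": 0}, {"grip": 0, "tx": 0, "ty": 0, "tz": -0.08, "rx": 0, "ry": 0, "rz": 0}, {"grip": 0, "tx": -0.02, "ty": -0.01, "tz": -0.12, "rx": 0, "ry": 0, "rz": 0.1}, {"grip": 0, "tx": -0.04, "ty": -0.018, "tz": -0.15, "rx": 0, "ry": 0, "rz": 0.24}, {"grip": 0, "tx": -0.062, "ty": -0.022, "tz": -0.17, "rx": 0, "ry": 0, "rz": 0.38}]}}

```text
time: 4.4
position: [0.3724, -0.0234, 0.1953]
orientation: [-3.141, -0.002, 0.547]
force: [-0.6, 1.1, -1.6]
gripper_width: 0.0229
gripper_force: 59.3
```

Run:
```python
from h import *
go(.36,-.09,.19,-10)
go(.365,-.12,.17,-55)
```

```text
t [-0.0453  0.0504  0.0052] r [-0.0012 -0.0021  0.7219] |t| 0.068
t [-0.0567  0.0787  0.0251] r [-0.0021 -0.0016  1.5073] |t| 0.1
```

>>> {"op": "apply_moves", "data": {"rows": [{"grip": 0, "tx": -0.01, "ty": 0.01, "tz": 0, "rx": 0, "ry": 0, "rz": 0.15}, {"grip": 0, "tx": -0.02, "ty": 0.02, "tz": 0, "rx": 0, "ry": 0, "rz": 0.3}, {"grip": 0, "tx": -0.03, "ty": 0.032, "tz": 0, "rx": 0, "ry": 0, "rz": 0.45}, {"grip": 0, "tx": -0.04, "ty": 0.044, "tz": 0, "rx": 0, "ry": 0, "rz": 0.6}, {"grip": 0, "tx": -0.047, "ty": 0.055, "tz": 0, "rx": 0, "ry": 0, "rz": 0.75}]}}

```text
time: 4.9
position: [0.361, -0.0952, 0.1938]
orientation: [-3.14, -0.001, -0.204]
force: [-0.1, -1.0, -0.2]
gripper_width: 0.0231
gripper_force: 59.3
```

Run:
```python
from h import *
go(.365,-.12,.17,-55)
```

```text
t [0.0089 0.0236 0.0238] r [-1.800e-03  1.000e-04  7.559e-01] |t| 0.035
```

>>> {"op": "apply_moves", "data": {"rows": [{"grip": 0, "tx": 0.002, "ty": 0.006, "tz": 0.005, "rx": 0, "ry": 0, "rz": 0.15}, {"grip": 0, "tx": 0.004, "ty": 0.012, "tz": 0.01, "rx": 0, "ry": 0, "rz": 0.3}, {"grip": 0, "tx": 0.006, "ty": 0.018, "tz": 0.015, "rx": 0, "ry": 0, "rz": 0.45}, {"grip": 0, "tx": 0.009, "ty": 0.024, "tz": 0.02, "rx": 0, "ry": 0, "rz": 0.6}, {"grip": 0, "tx": 0.009, "ty": 0.024, "tz": 0.024, "rx": 0, "ry": 0, "rz": 0.75}]}}

```text
time: 5.4
position: [0.3657, -0.1205, 0.1697]
orientation: [-3.14, -0.0, -0.955]
force: [-1.2, -0.2, -1.6]
gripper_width: 0.0229
gripper_force: 59.3
```

Run:
```python
from h import *
s,p=grab('wrist','w3.png');T=wristT(s,p);print(s['position'],s['orientation'])
np.savez('w3.npz',T=T,K=p['intrinsics'],pos=s['position'],rpy=s['orientation'])
```

```text
[ 0.36572054 -0.12046192  0.16968791] [-3.14032044e+00 -1.17746986e-04 -9.54594489e-01]
```

View pics/w3.png

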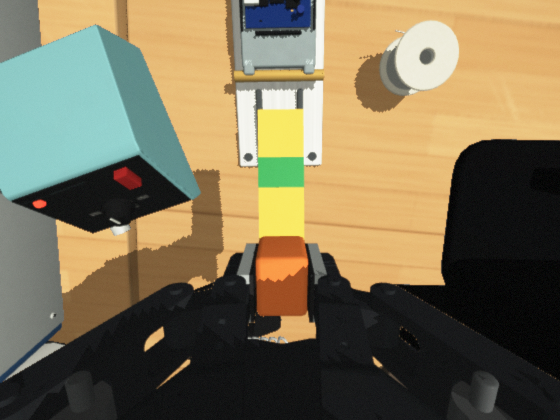

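The wedge is held straight, with its tip at (258–303, row 110). The bar runs across columns 232–324 at row 75, the plate's open end is at row 164, and the channel rails start around row 90–110.

Run:
```python
from h import *
d=np.load('w3.npz');K,T,pos=d['K'],d['T'],d['pos']
r=lambda q,z:ray(K,T,q,z)
zu=pos[2]-.0247
tip=r((280.5,109.5),zu+.006);print('tip',tip,'tip-tcp',(tip-pos))
bl,br=r((232.5,75),.023),r((324,75),.023);print('bar',np.linalg.norm(bl-br),(bl+br)/2)
ol,orr=r((239,164.5),.006),r((322,165),.006);print('open',np.linalg.norm(ol-orr),(ol+orr)/2)
m=(bl+br)/2;o=(ol+orr)/2;v=(m-o)[:2];print('len',np.hypot(*v),'yaw',np.degrees(np.arctan2(v[1],v[0])))
w=(bl-br)[:2];print('yaw from bar',np.degrees(np.arctan2(w[1],w[0]))-90)
w=(ol-orr)[:2];print('yaw from edge',np.degrees(np.arctan2(w[1],w[0]))-90)
t=(tip-pos)[:2];print('wedge yaw',np.degrees(np.arctan2(t[1],t[0])),np.hypot(*t), 'tool yaw',np.degrees(d['rpy'][2]))
# rail edges profile
im=cv2.imread('pics/w3.png');
for row in (96,102): print(row,im[row,236:326].mean(1).astype(int).tolist())
```

```text
tip [ 0.41008429 -0.18297392  0.15098791] tip-tcp [ 0.04436375 -0.062512   -0.0187    ]
bar 0.08372867340118473 [ 0.43359336 -0.21194356  0.023     ]
open 0.08699302890167614 [ 0.38355573 -0.14456063  0.006     ]
len 0.08392987204526918 yaw -53.4029332616273
yaw from bar -54.731844815943816
yaw from edge -55.06944795939882
wedge yaw -54.63729733100457 0.07665436525991555 tool yaw -54.694235372578376
96 [150, 222, 241, 242, 241, 242, 243, 242, 241, 241, 239, 239, 240, 241, 241, 241, 242, 241, 229, 149, 78, 82, 89, 90, 94, 123, 212, 239, 242, 243, 242, 241, 241, 242, 241, 238, 237, 238, 240, 241, 243, 245, 245, 243, 241, 240, 240, 239, 239, 240, 242, 243, 241, 240, 242, 242, 241, 242, 235, 162, 131, 71, 81, 85, 87, 96, 124, 213, 241, 242, 240, 241, 241, 242, 243, 243, 243, 243, 244, 245, 244, 243, 244, 242, 243, 242, 235, 190, 181, 182]
102 [126, 206, 242, 242, 242, 243, 243, 242, 241, 240, 240, 240, 241, 240, 241, 241, 242, 242, 235, 174, 89, 79, 84, 86, 92, 107, 180, 239, 242, 243, 242, 243, 242, 242, 242, 239, 239, 238, 240, 241, 242, 244, 245, 244, 241, 240, 240, 240, 238, 240, 243, 243, 241, 241, 241, 242, 241, 242, 240, 189, 137, 71, 79, 90, 90, 95, 119, 213, 241, 241, 240, 241, 240, 242, 242, 243, 242, 243, 244, 245, 243, 243, 243, 243, 243, 240, 233, 188, 179, 181]
```

```bash
cat > j.py <<'E'
from h import *
d=np.load('w3.npz');K,T=d['K'],d['T']
yaw=np.radians(-54.7);u=np.array([np.cos(yaw),np.sin(yaw)]);n=np.array([-u[1],u[0]])
c=ray(K,T,(278.8,99),.009)[:2];bar=np.array([.4336,-.2119])
o=bar+n*((c-bar)@n)      # jig origin, on channel centre line
def at(tipx,z):
    p=o+u*(tipx-.0767);go(p[0],p[1],z,-54.7)
def where():
    s=ctrl.observe();q=s['position'][:2]-o;print('tip x',q@u+.0767,'lat',q@n,'z',s['position'][2],s['force'],s['gripper_force'])
E
python3 - <<'E'
from j import *
print('lat bar vs channel',(c-bar)@n,'edge mid lat',(np.array([.38356,-.14456])-o)@n,o)
where();at(-.008,.07);at(-.008,.0335)
E
```

```text
lat bar vs channel -0.0003541126556697566 edge mid lat -0.0015724799259561472 [ 0.433311   -0.21210463]
tip x -0.03778828857283134 lat -0.0022414836935277355 z 0.16916398231133514 [-0.53979134  0.78504131 -1.87669428] 59.26670551300049
t [ 0.0298 -0.0025  0.0992] r [-0.0004  0.0005 -0.0085] |t| 0.104
t [ 0.0298 -0.0024  0.1357] r [-0.0004  0.0005 -0.0085] |t| 0.139
```

>>> {"op": "apply_moves", "data": {"rows": [{"grip": 0, "tx": 0.015, "ty": -0.002, "tz": 0.03, "rx": 0, "ry": 0, "rz": 0}, {"grip": 0, "tx": 0.03, "ty": -0.002, "tz": 0.06, "rx": 0, "ry": 0, "rz": 0}, {"grip": 0, "tx": 0.03, "ty": -0.002, "tz": 0.09, "rx": 0, "ry": 0, "rz": 0}, {"grip": 0, "tx": 0.03, "ty": -0.002, "tz": 0.11, "rx": 0, "ry": 0, "rz": 0}, {"grip": 0, "tx": 0.03, "ty": -0.002, "tz": 0.115, "rx": 0, "ry": 0, "rz": 0}]}}

```text
time: 5.95
position: [0.3838, -0.1426, 0.0533]
orientation: [3.14, 0.002, -0.945]
force: [0.0, -0.3, -1.0]
gripper_width: 0.0235
gripper_force: 59.2
```

Run:
```python
from j import *
where();at(-.008,.031)
s,p=grab('wrist','w4.png');T=wristT(s,p);np.savez('w4.npz',T=T,K=p['intrinsics'],pos=s['position'])
```

```text
tip x -0.008641860334263354 lat -0.00025946902180144945 z 0.053280159115342715 [ 0.00513176 -0.31028719 -0.99788905] 59.2469447851181
t [ 0.0007 -0.0003  0.0223] r [0.0015 0.0021 0.0096] |t| 0.022
```

View pics/w4.png

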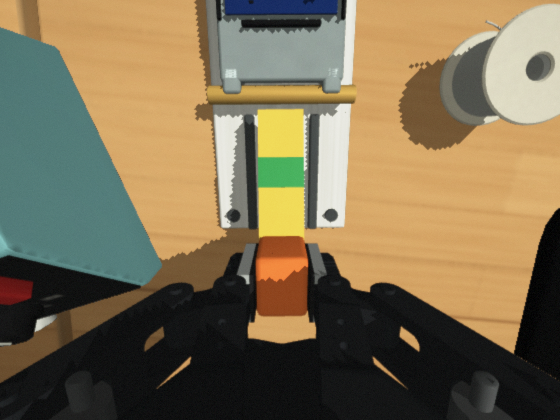

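The wedge is centred between the rails (inner edges about 255 and 309, wedge 258–303) and its tip is short of the bar (row 95). Lowering it now.

>>> {"op": "apply_moves", "data": {"rows": [{"grip": 0, "tx": 0, "ty": 0, "tz": 0.01, "rx": 0, "ry": 0, "rz": 0}, {"grip": 0, "tx": 0, "ty": 0, "tz": 0.018, "rx": 0, "ry": 0, "rz": 0}, {"grip": 0, "tx": 0, "ty": 0, "tz": 0.02, "rx": 0, "ry": 0, "rz": 0}, {"grip": 0, "tx": 0, "ty": 0, "tz": 0.021, "rx": 0, "ry": 0, "rz": 0}, {"grip": 0, "tx": 0, "ty": 0, "tz": 0.021, "rx": 0, "ry": 0, "rz": 0}]}}

```text
time: 6.5
position: [0.3851, -0.1429, 0.0337]
orientation: [-3.141, -0.0, -0.947]
force: [-0.1, 0.2, -1.1]
gripper_width: 0.023
gripper_force: 59.3
```

Run:
```python
from j import *
where();at(-.008,.0307)
```

```text
tip x -0.00764169039104734 lat 0.000589516768188643 z 0.03370633099623638 [-0.11611157  0.19121205 -1.05180939] 59.25115406513214
t [-0.0004  0.0006  0.003 ] r [-0.0006 -0.0003  0.0078] |t| 0.003
```

Lower in 1 mm steps until it touches.

>>> {"op": "apply_moves", "data": {"rows": [{"grip": 0, "tx": 0, "ty": 0, "tz": 0.001, "rx": 0, "ry": 0, "rz": 0}, {"grip": 0, "tx": 0, "ty": 0, "tz": 0.002, "rx": 0, "ry": 0, "rz": 0}, {"grip": 0, "tx": 0, "ty": 0, "tz": 0.003, "rx": 0, "ry": 0, "rz": 0}, {"grip": 0, "tx": 0, "ty": 0, "tz": 0.003, "rx": 0, "ry": 0, "rz": 0}, {"grip": 0, "tx": 0, "ty": 0, "tz": 0.003, "rx": 0, "ry": 0, "rz": 0}]}}

```text
time: 7.0
position: [0.3849, -0.1429, 0.0306]
orientation: [-3.141, 0.0, -0.947]
force: [-2.3, 1.2, 11.8]
gripper_width: 0.0232
gripper_force: 60.7
```

>>> {"op": "apply_moves", "data": {"rows": [{"grip": 0, "tx": 0.003, "ty": 0, "tz": -0.0003, "rx": 0, "ry": 0, "rz": 0}, {"grip": 0, "tx": 0.008, "ty": 0, "tz": -0.0003, "rx": 0, "ry": 0, "rz": 0}, {"grip": 0, "tx": 0.013, "ty": 0, "tz": -0.0003, "rx": 0, "ry": 0, "rz": 0}, {"grip": 0, "tx": 0.018, "ty": 0, "tz": -0.0003, "rx": 0, "ry": 0, "rz": 0}, {"grip": 0, "tx": 0.02, "ty": 0, "tz": -0.0003, "rx": 0, "ry": 0, "rz": 0}]}}

```text
time: 7.5
position: [0.3969, -0.1597, 0.0307]
orientation: [-3.141, -0.0, -0.947]
force: [-2.5, 3.2, 9.2]
gripper_width: 0.0232
gripper_force: 60.5
```

Run:
```python
from j import *
where();at(.032,.0307)
s,p=grab('wrist','w5.png')
```

```text
tip x 0.012923094733311047 lat 0.000565355299018716 z 0.030706585395691176 [-2.4897213   3.24935826  9.24785217] 60.466740131378174
t [0.0191 0.0007 0.    ] r [-0.0003 -0.0003  0.0073] |t| 0.019
```

View pics/w5.png

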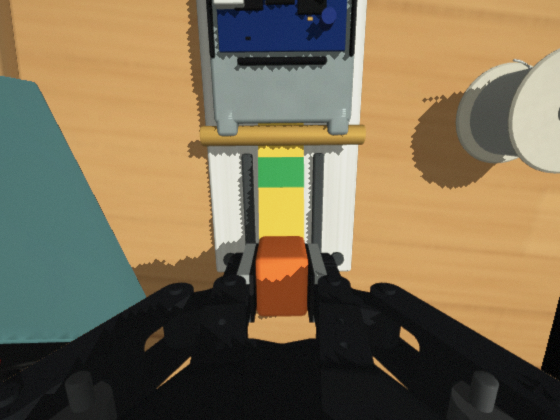

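The bar (rows 125–145) now sits over the thin end, and the green band (rows 158–187) still shows in front of it. Pushing on.

>>> {"op": "apply_moves", "data": {"rows": [{"grip": 0, "tx": 0.003, "ty": 0, "tz": 0, "rx": 0, "ry": 0, "rz": 0}, {"grip": 0, "tx": 0.006, "ty": 0, "tz": 0, "rx": 0, "ry": 0, "rz": 0}, {"grip": 0, "tx": 0.009, "ty": 0, "tz": 0, "rx": 0, "ry": 0, "rz": 0}, {"grip": 0, "tx": 0.012, "ty": 0, "tz": 0, "rx": 0, "ry": 0, "rz": 0}, {"grip": 0, "tx": 0.014, "ty": 0, "tz": 0, "rx": 0, "ry": 0, "rz": 0}]}}

```text
time: 8.05
position: [0.4032, -0.1686, 0.0307]
orientation: [-3.141, 0.005, -0.947]
force: [-7.9, 10.5, 21.9]
gripper_width: 0.0229
gripper_force: 62.2
```

>>> {"op": "apply_moves", "data": {"rows": [{"grip": 0, "tx": 0.002, "ty": 0, "tz": 0, "rx": 0, "ry": 0, "rz": 0}, {"grip": 0, "tx": 0.004, "ty": 0, "tz": 0, "rx": 0, "ry": 0, "rz": 0}, {"grip": 0, "tx": 0.004, "ty": 0, "tz": 0, "rx": 0, "ry": 0, "rz": 0}, {"grip": 0, "tx": 0.004, "ty": 0, "tz": 0, "rx": 0, "ry": 0, "rz": 0}, {"grip": 0, "tx": 0.004, "ty": 0, "tz": 0, "rx": 0, "ry": 0, "rz": 0}]}}

```text
time: 8.55
position: [0.4058, -0.1722, 0.0307]
orientation: [-3.141, 0.004, -0.947]
force: [-6.4, 7.9, 18.0]
gripper_width: 0.0231
gripper_force: 61.8
```

Run:
```python
from j import *
where()
s,p=grab('wrist','w6.png')
a,b=cv2.imread('pics/w5.png')[60:360,150:410],p['pixels'][60:360,150:410,::-1]
cv2.imwrite('pics/cmp.png',cv2.resize(b,None,fx=2,fy=2,interpolation=cv2.INTER_CUBIC))
```

```text
tip x 0.028251990409282855 lat 0.0006117290602764361 z 0.03065135843452115 [-6.35293464  7.87754954 17.99288757] 61.752920150756836
```

View pics/cmp.png

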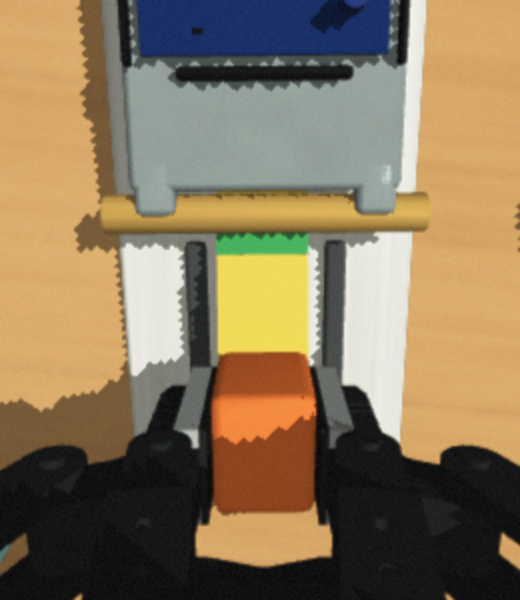

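The bar is on the green band with its centre about 28 mm behind the tip, so the lift is about 3 mm. I'll push 3 mm more to centre it on the band.

>>> {"op": "apply_moves", "data": {"rows": [{"grip": 0, "tx": 0.001, "ty": 0, "tz": 0, "rx": 0, "ry": 0, "rz": 0}, {"grip": 0, "tx": 0.002, "ty": 0, "tz": 0, "rx": 0, "ry": 0, "rz": 0}, {"grip": 0, "tx": 0.003, "ty": 0, "tz": 0, "rx": 0, "ry": 0, "rz": 0}, {"grip": 0, "tx": 0.003, "ty": 0, "tz": 0, "rx": 0, "ry": 0, "rz": 0}, {"grip": 0, "tx": 0.003, "ty": 0, "tz": 0, "rx": 0, "ry": 0, "rz": 0}]}}

```text
time: 9.1
position: [0.4074, -0.1744, 0.0307]
orientation: [-3.141, 0.004, -0.947]
force: [-6.8, 9.5, 18.8]
gripper_width: 0.0228
gripper_force: 61.9
```

>>> {"op": "apply_moves", "data": {"rows": [{"grip": 0, "tx": 0, "ty": 0, "tz": 0, "rx": 0, "ry": 0, "rz": 0}, {"grip": 0, "tx": 0, "ty": 0, "tz": 0, "rx": 0, "ry": 0, "rz": 0}, {"grip": 0, "tx": 0, "ty": 0, "tz": 0, "rx": 0, "ry": 0, "rz": 0}, {"grip": 0, "tx": 0, "ty": 0, "tz": 0, "rx": 0, "ry": 0, "rz": 0}, {"grip": 0, "tx": 0, "ty": 0, "tz": 0, "rx": 0, "ry": 0, "rz": 0}]}}

```text
time: 9.6
position: [0.4075, -0.1745, 0.0307]
orientation: [-3.141, 0.004, -0.947]
force: [-7.1, 9.5, 20.2]
gripper_width: 0.0228
gripper_force: 61.9
```

Run:
```python
from j import *
where()
s,p=grab('wrist')
im=p['pixels'].astype(int)
col=im[:,281]
print([(r,col[r].tolist()) for r in range(150,196,3)])
```

```text
tip x 0.031066620576689574 lat 0.0006433070110131775 z 0.03069462076587359 [-7.08071875  9.48682141 20.2055451 ] 61.9303822517395
[(150, [152, 164, 160]), (153, [153, 166, 159]), (156, [153, 165, 159]), (159, [104, 115, 111]), (162, [70, 79, 39]), (165, [188, 152, 77]), (168, [212, 171, 87]), (171, [219, 177, 90]), (174, [205, 167, 83]), (177, [175, 141, 69]), (180, [120, 95, 44]), (183, [46, 113, 62]), (186, [109, 186, 94]), (189, [241, 219, 88]), (192, [241, 222, 90]), (195, [242, 221, 91])]
```

The bar rides near the middle of the green band, with the carrier raised about 3.5–4 mm, and the state is steady. Handing in.

```bash
python3 -c "
from h import *
print(ctrl.finish_job())"
```

```text
the job is handed in; nothing more can be done
None
```

The job is handed in with the wedge still gripped in the channel: by my measurements the lift bar rides near the middle of the green band (about 30 mm behind the tip) and the carrier is up about 3.5–4 mm; no verdict came back.

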